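Click the photometer's filter wheel round to the green filter

ROBOT

A 7-joint arm with a two-finger parallel gripper is mounted at the origin on the work surface. World frame = base frame: x ahead of the robot, y to its left, z up, the work surface at z = 0. Lengths are in m, angles in rad, forces in N, time in s.
With the tool pointing down it reaches from about 0.35 to 0.9 m from the base axis. Payload 8.1 kg.
Tool frame: the origin (TCP) lies midway between the tips of the shut fingers; the grasp point (between the pads) lies 19 mm behind it; z points along the fingers, y is the line along which they close (so a half turn about z gives the same grasp; the last joint's range is limited). The gripper opens to 92 mm and grips with 3 to 60 N. Pads are 19 mm wide; open, the fingers measure 130 mm over their backs; the gripper's body (75 mm by 190 mm) begins 47 mm behind the grasp point.
Start: joints at [-1.266, 0.434, 0.025, 1.573, -0.012, 1.134, -0.075], TCP at [0.248, 0.574, 0.227] pointing down, gripper open.
Joint ranges: [-2.62, 2.62], [-0.44, 2.09], [-1.27, 1.32], [0.08, 2.57], [-1.32, 4.46], [0.12, 2], [-2.74, 2.74]. Speed limits (rad/s): [2.22, 2.22, 3.01, 3.01, 3.14, 3.14, 3.14].

INTERFACE

Orientations are given as a unit quaternion [w, x, y, z].
In Python, from bench import manip gives the robot as it stands. Calls block until the motion is done:
- manip.move_ptp(position, orientation): joint-space move of the TCP to a pose.
- manip.move_l(position, rot=None, rate=0.15): straight line of the TCP; rot=None keeps the orientation; rate is the mean speed in m/s.
- manip.goto_joints(angles): joint-space move.
- manip.command_gripper(opening, grasp_force=None): finger opening in m; grasp_force is the grip in N (None keeps the last); returns when the fingers have stopped.
- manip.pause(seconds).
- manip.ik(position, orientation): joint angles nearest the present ones, or None.
- manip.get_state(): the state.
- manip.grab_frame(name): name is "scene" or "top"; returns the picture (480x640x3 uint8, red, green, blue); there is no depth.
- manip.camera_model(name): a dict with "vertical_fov" (degrees; the focal length in pixels is half the picture's height over the tangent of half this angle, whatever the lens; pixels are square), "cx", "cy" (the principal point, pixels), "camera_from_world" (4x4, takes a point from world to camera coordinates). Camera axes: x right, y down, z forward; pixel columns grow to the right and rows downward; lengths in m; the calibration is good to about 2 mm. A picture is of the moment at which its call begins. camera_model takes no time and is no camera call.
A pose or a line that the arm cannot do raises manip.IKError and nothing moves.
- manip.close_job(): hands the job in; it is judged then, once.
The state is a dict: "clock": time; "joints": joint angles; "qvel": joint speeds; "effort": joint torques, N m; "position": TCP position; "tool_rot": TCP orientation; "wrist_force": force on the tool from outside, world axes, zero at the start; "wrist_torque": the same for the moment, N m; "width": finger opening in m; "finger_force": force on a finger pad.
Only numpy, scipy, OpenCV 4.12 (cv2) and the standard library are available. Lean on these libraries where they do the work, as an engineer would, in place of code of your own. Each camera call takes 0.05 s, during which the arm holds its last target. There are 200 camera calls.

TASK

By the upright finger post on it, turn the photometer's black filter wheel clockwise (seen from above), click by click, until the green filter is the one at the blue pointer. Stop there without running on past green, leave the wheel settled in its click and let go of it. Leave the reagent bottle standing where it is.

Things in the scene. Friction and masses are not known exactly. Their poses are not given: they have to be found in the camera images.
- filter_wheel (a joint): Angle (rad) of the flat black wheel, 160 mm across, on the fixed white photometer (250x230x70 mm). Grows clockwise seen from above. Springs into the nearest click, one every 1.047 rad; about 1.2 N at the post moves it on. Six 32 mm filters lie in its face. At the blue pointer: 0 white, 1.047 red, 2.094 yellow, 3.142 GREEN, 4.189 blue. Starts at white, red or yellow. Stops at -1.3 and 4.45.
- post_mid (a point): Middle of the wheel's upright finger post, half-way up: round, aluminium with an orange top, 16 mm in diameter, 44 mm tall (the wheel's face is 22 mm below this point). It stands 60 mm from the wheel's axis and goes round with it, on the side away from the blue pointer from white to green. Smooth: it may turn between the fingers.
- wheel_hub (a point): Centre of the wheel's top face, on its vertical axis, 84 mm above the bench; does not turn. z up; x points level to the blue pointer: a block 60 mm wide beyond the rim, 26 mm higher than the wheel's face, its nose with a white line reaching in to 72 mm from the axis. With the wheel at 0 the post is on the -y side, at 1.571 on the -x side, at 3.142 on the +y side.
- reagent_bottle: Bystander to leave alone: loose glass bottle with a blue cap, 64 mm across, 130 mm tall, on the bench beside the photometer, 0.21 to 0.26 m from the wheel's axis on the hub's +y side. Origin at the centre of its underside, z up along it.

How it is judged:
By the outcome, as a careful person would: the job done as asked, in the order asked, and still so for the second after the job is handed in, with the robot touching nothing.
It also fails if it takes over 48 s, if anything falls off the work surface, if the arm or the gripper's body presses on something with over 40 N, if the wrist force passes 120 N, or if a joint passes its speed limit or range.

## Working session

There is one attempt and no reset: what is moved stays moved. The work goes in short steps, each a Python script; the robot and the scene stay as the last script left them, time stands still between calls to the robot, and variables do not carry over. Pictures are saved under pics/ and viewed, at most 10 in all, crops included, and the job is handed in when it is done.

```bash
mkdir -p pics; python3 - <<'E'
from bench import manip
import cv2,numpy as np
for n in("scene","top"):
    cv2.imwrite(f"pics/{n}0.png",manip.grab_frame(n)[:,:,::-1])
    m=manip.camera_model(n);print(n,m["vertical_fov"],m["cx"],m["cy"],np.round(m["camera_from_world"],4).tolist(), [k for k in m])
print(manip.get_state())
E
```

```text
scene 46.68594641580675 309.62675041935313 245.8484464199175 [[-0.7666, 0.6421, -0.0015, 0.3413], [0.5015, 0.5972, -0.626, -0.3239], [-0.4011, -0.4807, -0.7798, 1.3896], [0.0, 0.0, 0.0, 1.0]] ['vertical_fov', 'cx', 'cy', 'camera_from_world']
top 47.78250771376888 318.7220161170661 236.79500741004563 [[0.0148, -0.9997, 0.021, 0.1279], [-0.9981, -0.016, -0.0599, 0.5526], [0.0602, -0.0201, -0.998, 1.093], [0.0, 0.0, 0.0, 1.0]] ['vertical_fov', 'cx', 'cy', 'camera_from_world']
{'clock': 0.1, 'joints': array([-1.26558543,  0.435155  ,  0.02501445,  1.57399543, -0.01161896,
        1.13400422, -0.07509286]), 'qvel': array([ 4.63587118e-05, -2.04052121e-03,  8.43270520e-05,  2.33965121e-04,
       -9.88888312e-04, -4.88129477e-05, -2.29242221e-04]), 'effort': array([ 1.82206564e-03, -6.69108725e+01,  9.87817571e-01, -3.15146756e+01,
       -6.04744605e-02,  3.73562600e-02,  4.04728974e-05]), 'position': array([0.24775943, 0.5732988 , 0.226027  ]), 'tool_rot': array([-7.96617218e-05,  2.02547871e-01,  9.79272106e-01, -7.03773243e-04]), 'wrist_force': array([ 0.20094424, -0.41591335, -0.12044392]), 'wrist_torque': array([ 0.02275297,  0.05336918, -0.01659921]), 'finger_force': 0.0, 'width': 0.09148062254801524}
```

View pics/scene0.png

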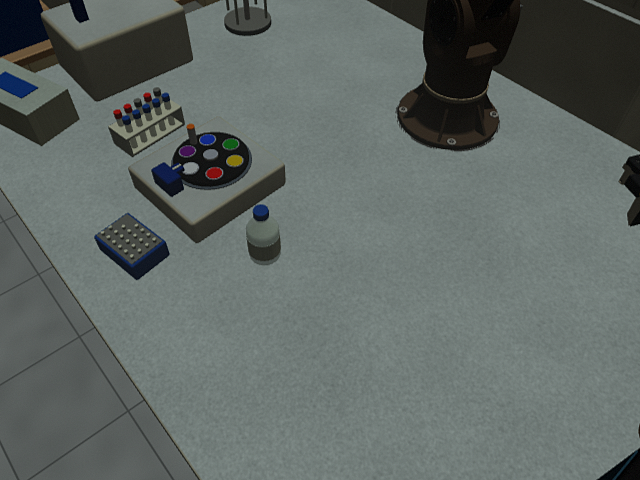

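View pics/top0.png

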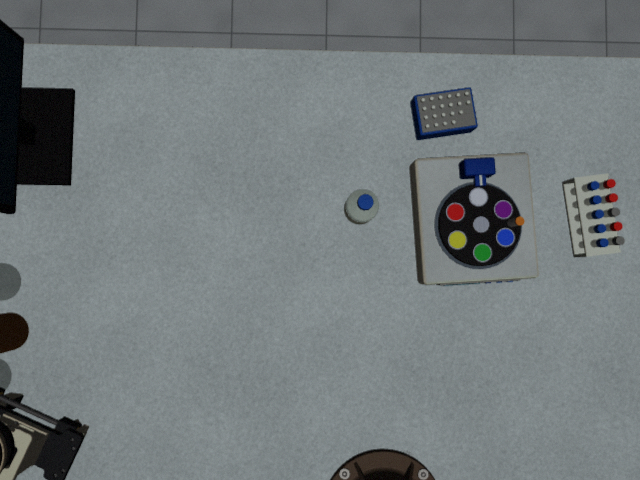

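The wheel is at white. In the top view the hub is at about (481,225), the orange post top at (519,221) on the -y side, the pointer at (479,180) and the bottle at (362,206) to the left. I'll measure these and check that the arc is reachable.

```bash
cat > h.py <<'E'
from bench import manip
import cv2,numpy as np
from scipy.spatial.transform import Rotation as R
def px2w(n,uv,z):
    m=manip.camera_model(n);T=np.array(m["camera_from_world"]);f=240/np.tan(np.radians(m["vertical_fov"]/2))
    d=T[:3,:3].T@np.array([(uv[0]-m["cx"])/f,(uv[1]-m["cy"])/f,1]);c=-T[:3,:3].T@T[:3,3]
    return c+d*(z-c[2])/d[2]
def blob(hsv,lo,hi,box):
    x0,y0,x1,y1=box;k=cv2.inRange(hsv,lo,hi)[y0:y1,x0:x1]
    n,_,s,c=cv2.connectedComponentsWithStats(k)
    if n<2:return None
    i=1+np.argmax(s[1:,4]);return c[i]+[x0,y0],s[i,4]
LIM=dict(orange=((5,150,100),(15,255,255)),green=((50,120,50),(75,255,255)),yellow=((22,150,80),(34,255,255)))
def look(n):
    b=dict(top=(420,175,545,285),scene=(165,120,260,190))[n]
    im=manip.grab_frame(n);h=cv2.cvtColor(im,cv2.COLOR_RGB2HSV)
    return im,{k:blob(h,*v,b) for k,v in LIM.items()}
def pose(hub,a,ptr,r=.06,lag=0,flip=0):
    # ptr: world yaw of pointer; wheel angle a -> post yaw = ptr-pi/2-a
    p=ptr-np.pi/2-a; pos=np.r_[hub[:2]+r*np.array([np.cos(p),np.sin(p)]),0.093]
    q=p+np.pi/2+lag+flip*np.pi; y=np.array([np.cos(q),np.sin(q),0]);z=np.array([0,0,-1.])
    return pos,np.roll(R.from_matrix(np.c_[np.cross(y,z),y,z]).as_quat(),1)
E
python3 - <<'E'
from h import *
im,b=look("top");print(b)
h=cv2.cvtColor(im,cv2.COLOR_RGB2HSV)
# black wheel outline
k=cv2.inRange(h,(0,0,0),(180,255,60)).copy();m=np.zeros_like(k);m[180:272,434:524]=k[180:272,434:524]
c=max(cv2.findContours(m,cv2.RETR_EXTERNAL,cv2.CHAIN_APPROX_NONE)[0],key=cv2.contourArea)
e=cv2.fitEllipse(cv2.convexHull(c));print(e,px2w("top",e[0],.084))
# hub disc and filters: circles at wheel-face
sub=cv2.cvtColor(im,cv2.COLOR_RGB2GRAY)[175:275,430:530]
t=(sub>75).astype(np.uint8);n,_,s,cc=cv2.connectedComponentsWithStats(t)
for i in range(1,n):
    if 100<s[i,4]<600: u=cc[i]+[430,175];print(s[i],u,px2w("top",u,.084))
for nm in("top","scene"):
    im,b=look(nm);print(nm,b["orange"],px2w(nm,b["orange"][0],.126),px2w(nm,b["green"][0],.084),px2w(nm,b["yellow"][0],.084))
hsv=cv2.cvtColor(manip.grab_frame("top"),cv2.COLOR_RGB2HSV)
p=blob(hsv,(110,150,40),(130,255,255),(455,150,500,190));print("ptr",p,px2w("top",p[0],.11))
hub=px2w("top",e[0],.084);ptr=0.
for flip in(0,1):
  for a in np.arange(0,3.2,np.pi/6):
    p,q=pose(hub,a,ptr,flip=flip);j=manip.ik(p,q);print(flip,round(a,2),p.round(3),None if j is None else np.round(j,2))
E
```

```text
{'orange': (array([519.35087719, 220.54385965]), np.int32(57)), 'green': (array([482.16256158, 252.24630542]), np.int32(203)), 'yellow': (array([457.08421053, 239.49473684]), np.int32(190))}
((478.8018493652344, 224.28904724121094), (82.59507751464844, 84.51761627197266), 147.02919006347656) [ 0.57556937 -0.17129121  0.084     ]
[ 39  12  19  19 278] [477.95683453 196.42086331] [ 0.62975976 -0.16980581  0.084     ]
[ 43  41  16  17 202] [480.55940594 224.05445545] [ 0.576081   -0.17471186  0.084     ]
[ 18  55  19  19 282] [456.90780142 239.39007092] [ 0.54565187 -0.12872105  0.084     ]
[ 43  68  19  19 281] [481.93594306 252.1316726 ] [ 0.52182946 -0.17720744  0.084     ]
top (array([519.33333333, 220.56140351]), np.int32(57)) [ 0.58005893 -0.23375481  0.126     ] [ 0.52161528 -0.17764627  0.084     ] [ 0.54545389 -0.1289813   0.084     ]
scene (array([190.07142857, 125.92857143]), np.int32(28)) [ 0.57773205 -0.23396263  0.126     ] [ 0.52064207 -0.17657765  0.084     ] [ 0.54401424 -0.12823137  0.084     ]
ptr (array([479.1607445 , 168.39424704]), np.int32(591)) [ 0.6796369 -0.164
[... 350 characters left out ...]
0.73  1.15  1.98 -0.81  0.99 -1.11]
0 2.62 [ 0.546 -0.119  0.093] [-0.6   0.75  1.15  1.94 -0.83  1.02 -1.68]
0 3.14 [ 0.576 -0.111  0.093] [-0.6   0.8   1.15  1.87 -0.84  1.06 -2.24]
1 0.0 [ 0.576 -0.231  0.093] [-0.37  0.85  1.15  1.79 -0.86  1.11 -2.06]
1 0.52 [ 0.546 -0.223  0.093] [ 0.97  0.78 -1.07  1.75  0.76  1.09  2.26]
1 1.05 [ 0.524 -0.201  0.093] [-0.04  0.5   0.43  1.91 -0.29  0.79  2.64]
1 1.57 [ 0.516 -0.171  0.093] [-0.13  0.49  0.48  1.95 -0.32  0.78  2.11]
1 2.09 [ 0.524 -0.141  0.093] [-0.29  0.51  0.64  1.96 -0.42  0.8   1.63]
1 2.62 [ 0.546 -0.119  0.093] [-0.31  0.53  0.61  1.92 -0.41  0.81  1.05]
1 3.14 [ 0.576 -0.111  0.093] [-0.32  0.57  0.62  1.85 -0.43  0.85  0.51]
```

```bash
cat >> h.py <<'E'
HUB=np.array([.5762,-.1738,.084]);PTR=.069
E
python3 - <<'E'
from h import *
p,q=pose(HUB,0,PTR)
manip.command_gripper(.05)
manip.move_ptp(p+[0,0,.17],q);print(manip.get_state()["clock"],manip.get_state()["joints"].round(2))
manip.move_l(p+[0,0,.06],rate=.15)
s=manip.get_state();print(s["clock"],s["position"],p,s["width"])
a=manip.grab_frame("top")[150:300,400:600];b=manip.grab_frame("scene")[80:230,110:310]
cv2.imwrite("pics/1.png",cv2.resize(np.vstack([a,b])[:,:,::-1],None,fx=2,fy=2))
E
```

```text
4.2083 [-0.37  0.6   1.11  1.57 -0.55  1.32  0.89]
5.0917 [ 0.58076196 -0.23408736  0.15388498] [ 0.58033672 -0.23365723  0.093     ] 0.049829705475246615
```

View pics/1.png

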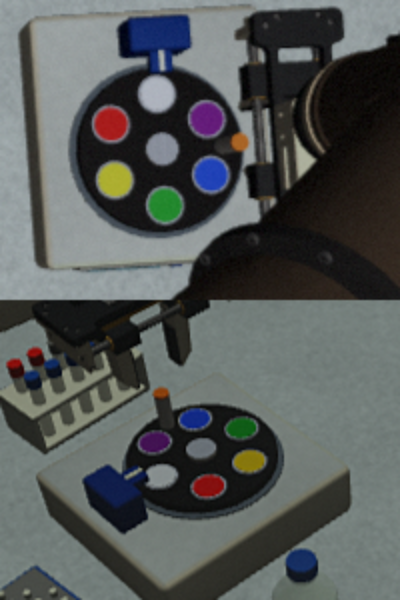

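The open fingers hang above the post, with the tips at about (155,368) in the lower half of the picture and the post top at (162,393). The wheel is still at white, so I'll descend, grip lightly and turn to the first click.

```bash
cat >> h.py <<'E'
def rep(t):
    s=manip.get_state();print(t,round(s["clock"],2),s["position"].round(4),"w",round(s["width"],4),"F",s["wrist_force"].round(1),"ff",round(s["finger_force"],1),"j7",s["joints"][6].round(2))
def arc(a0,a1,n=4,rate=.06):
    for a in np.linspace(a0,a1,n+1)[1:]:
        p,q=pose(HUB,a,PTR);manip.move_l(p,q,rate);rep(round(a,2))
E
python3 - <<'E'
from h import *
p,q=pose(HUB,0,PTR)
manip.move_l(p,rate=.1);rep("down")
manip.command_gripper(.012,4);rep("grip")
s=manip.get_state()
if .012<s["width"]<.02:
    arc(0,np.pi/3)
    a=manip.grab_frame("top")[150:300,400:600];b=manip.grab_frame("scene")[80:230,110:310]
    cv2.imwrite("pics/2.png",cv2.resize(np.vstack([a,b])[:,:,::-1],None,fx=2,fy=2))
E
```

```text
down 5.94 [ 0.5805 -0.234   0.0933] w 0.0499 F [0.7 0.8 0.6] ff 0.0 j7 1.02
grip 6.58 [ 0.5804 -0.2336  0.0931] w 0.016 F [-0.6  0.4  1.7] ff 4.0 j7 1.02
0.26 6.99 [ 0.5651 -0.2328  0.0931] w 0.0155 F [ 1.4 -0.9  0.4] ff 4.0 j7 0.83
0.52 7.4 [ 0.5501 -0.2279  0.093 ] w 0.0158 F [-0.4 -0.9  1.1] ff 4.0 j7 0.62
0.79 7.81 [ 0.5368 -0.2191  0.0928] w 0.0162 F [-1.8  0.3 -0.1] ff 4.0 j7 0.42
1.05 8.22 [ 0.5267 -0.2076  0.0929] w 0.016 F [-0.4 -0.4 -0.5] ff 4.0 j7 0.19
```

View pics/2.png

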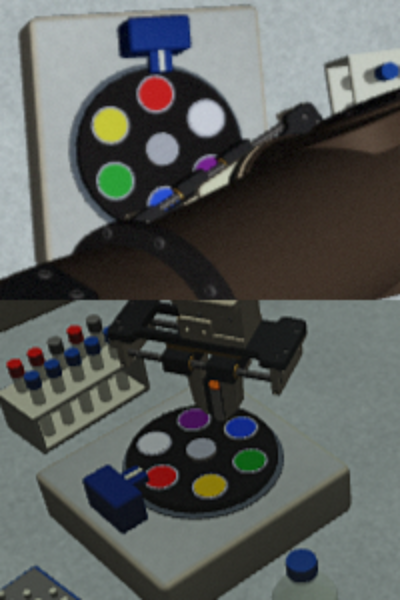

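Red is now at the pointer (155,93 in the crop), the post is held in the fingers and the forces are small. I'll carry on to yellow, pause, then go on to green.

```bash
python3 - <<'E'
from h import *
t=np.pi/3
arc(t,2*t);manip.pause(.3)
arc(2*t,3*t);manip.pause(.3);rep("end")
a=manip.grab_frame("top")[150:300,400:600];b=manip.grab_frame("scene")[80:230,110:310]
cv2.imwrite("pics/3.png",cv2.resize(np.vstack([a,b])[:,:,::-1],None,fx=2,fy=2))
E
```

```text
1.31 8.72 [ 0.5197 -0.1938  0.0931] w 0.0162 F [-1.6 -2.3 -0.4] ff 4.0 j7 -0.06
1.57 9.13 [ 0.5166 -0.178   0.093 ] w 0.0163 F [-0.7  0.6 -1. ] ff 4.0 j7 -0.33
1.83 9.54 [ 0.5177 -0.1623  0.093 ] w 0.0159 F [0.4 1.3 0.4] ff 4.0 j7 -0.61
2.09 9.95 [ 0.5224 -0.1481  0.093 ] w 0.0157 F [ 1.5 -0.3 -1.3] ff 4.0 j7 -0.9
2.36 10.66 [ 0.5307 -0.1348  0.0931] w 0.0159 F [ 0.2 -1.5  0.1] ff 4.0 j7 -1.19
2.62 11.07 [ 0.5424 -0.1244  0.093 ] w 0.0159 F [0.8 0.1 0.1] ff 4.0 j7 -1.48
2.88 11.47 [ 0.5564 -0.1173  0.093 ] w 0.016 F [ 1.6 -0.3  0.9] ff 4.0 j7 -1.76
3.14 11.88 [ 0.5714 -0.1143  0.093 ] w 0.0159 F [ 0.1 -1.1  0.6] ff 4.0 j7 -2.04
end 12.18 [ 0.5717 -0.1142  0.0931] w 0.0156 F [-0.5 -1.1  1.2] ff 4.0 j7 -2.04
```

View pics/3.png

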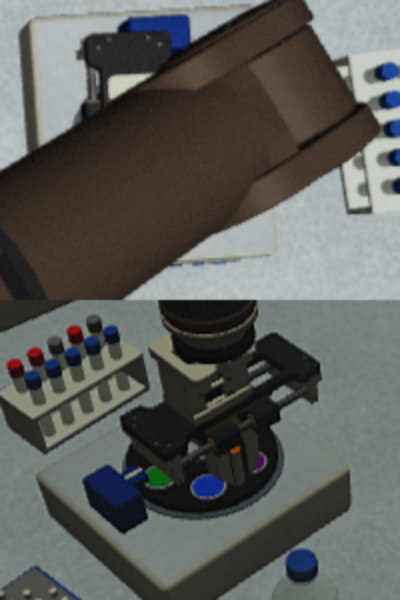

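Green is at the pointer, at (160,475) in the lower view, and the bottle hasn't moved. Next I'll let go, lift away and check.

```bash
python3 - <<'E'
from h import *
manip.command_gripper(.045);rep("open")
p=manip.get_state()["position"];manip.move_l(p+[0,0,.15],rate=.15)
manip.move_l(p+[-.17,0.02,.17],rate=.2);rep("clear")
manip.pause(.5)
for n in("scene","top"):
    im,b=look(n)
    if b["green"] is not None:
        g=px2w(n,b["green"][0],.084)-HUB;print(n,b["green"],"err rad",PTR-np.arctan2(g[1],g[0]))
    cv2.imwrite(f"pics/4{n}.png",im[:,:,::-1])
a=cv2.imread("pics/4top.png")[120:300,320:560];b=cv2.imread("pics/4scene.png")[80:260,100:340]
cv2.imwrite("pics/4.png",cv2.resize(np.vstack([a,b]),None,fx=1.6,fy=1.6))
E
```

```text
open 12.97 [ 0.5721 -0.114   0.093 ] w 0.0449 F [0.2 1.  0.4] ff 0.0 j7 -2.05Traceback (most recent call last):
  File "<stdin>", line 4, in <module>
bench.IKError: the arm cannot follow that straight line within its joint ranges
```

```bash
python3 - <<'E'
from h import *
rep("now")
_,q=pose(HUB,1.57,PTR)
manip.move_ptp([.42,.05,.30],q);rep("clear")
manip.pause(.5)
for n in("scene","top"):
    im,b=look(n)
    if b["green"] is not None:
        g=px2w(n,b["green"][0],.084)-HUB;print(n,b["green"],"err rad",PTR-np.arctan2(g[1],g[0]))
    cv2.imwrite(f"pics/4{n}.png",im[:,:,::-1])
a=cv2.imread("pics/4top.png")[120:300,320:560];b=cv2.imread("pics/4scene.png")[80:260,100:340]
cv2.imwrite("pics/4.png",cv2.resize(np.vstack([a,b]),None,fx=1.6,fy=1.6))
E
```

```text
now 14.12 [ 0.5717 -0.1136  0.242 ] w 0.0452 F [-1.1  0.4  0.1] ff 0.0 j7 -2.31
clear 15.15 [0.4202 0.0498 0.3001] w 0.045 F [-0.8 -1.3 -1.3] ff 0.0 j7 -1.77
scene (array([189.93333333, 167.38333333]), np.int32(120)) err rad -0.02328057615786107
top (array([478.26237624, 196.57920792]), np.int32(202)) err rad 0.005270524655674069
```

View pics/4.png

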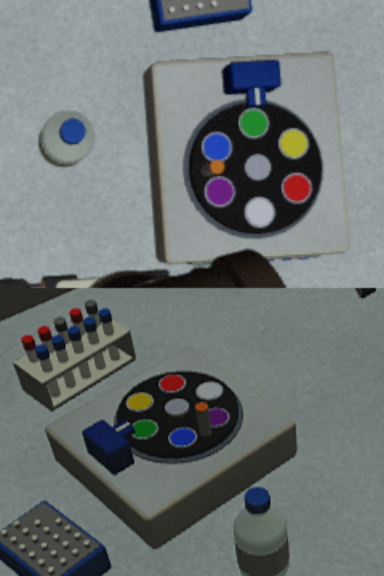

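Green sits at the pointer, at (253,122) in the crop, within 0.02 rad. The bottle is standing where it was and the robot is clear of everything.

```bash
python3 -c "
from bench import manip
print(manip.close_job())"
```

```text
the job is handed in; nothing more can be done
None
```

I turned the filter wheel clockwise from white through red and yellow to green; it is settled in its click and released, the bottle is untouched, and I handed the job in at about 16 s on the robot clock.

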